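# Crank the wafer lift up and load the carrier

### The job

First crank the handwheel of the wafer lift clockwise until its yellow pointer stands at the green mark, which brings the lift platform up level with the rim of its well. Then pick up the blue wafer carrier, set it down gently, without dropping it, on the platform, its long side along the platform's long side and wholly on it, and leave the wheel at the mark. Keep the carrier upright and do not disturb the jar, bottle or beaker.

Things in the scene. Friction and masses are not known exactly. Their poses are not given: they have to be found in the camera images.
- loader: Wafer lift: fixed white machine, 170 mm deep (x), y from -185 to +160 mm; origin at table height, z up, front faces its -x. At its -y side a 170 x 170 mm console face, centre (0, -100, 100) mm, slopes 35 degrees: outward normal (-0.574, 0, 0.819), up and to the front. At its +y side, centre (0, 95) mm, a well 154 x 130 mm outside, 14 mm walls, rim 105 mm high, holds the lift platform.
- wheel_centre (a point): Centre of the handwheel's rim, (-32, -100, 145) mm in the loader's frame, 55 mm out from the console face; axes as the loader's. The wheel's axis is the face normal. Rim: round black bar 14 mm thick on a 60 mm radius circle. Three 10 mm spokes slope down to a 28 mm hub, whose top is 11 mm below the rim's plane; open between spokes. No crank knob: pinch the rim between two spokes, one finger inside.
- pointer (a point): Yellow spot on the rim (60 mm from wheel_centre) where the yellow spoke meets it; turns with the wheel. The two steel spokes are 120 degrees to either side.
- green_mark (a point): Green 28 x 10 mm mark on the console face, 70 mm from the axis, at the uphill (loader +x) side. The job wants the pointer over it, as seen along the wheel's axis.
- wheel (a joint): Handwheel angle in rad; grows clockwise as seen facing the console. 3.6 = pointer at the green mark. Starts between 0.1 and 1.3, so it needs 2.3 to 3.5 rad clockwise; stops at 0 and 4.7. Stiff: about 0.4 N m (7 N at the rim), stays where it is left. Each rad raises the platform 18 mm.
- lift_top (a point): Centre of the top of the lift platform, an aluminium plate 120 (x) x 96 (y) mm with a blue 98 x 72 mm field, axes as the loader's. At 105 mm height, level with the well's rim, when the wheel is at 3.6; lower before. The wheel's friction holds it up, also with the carrier on it.
- carrier: Wafer carrier, 175 to 350 g, on the table: blue base 90 (x) x 64 (y) x 14 mm with a dark 50 mm wafer on it, and above it a white handle bar along x, 84 mm long, 14 mm wide (y), from 44 to 58 mm above the underside, on two posts at x = +-38 mm. Origin: centre of the underside, z up. Pinch the bar across y at its middle. Either way round will do.
- wafer_jar: Round white jar with an orange lid disc, 84 mm across, 45 mm tall, origin under its centre. Bystander.
- bottle: White bottle with a blue cap, 60 mm across, 150 mm tall, origin under its centre. Bystander.
- beaker: Glass beaker, 72 mm across, 85 mm tall, origin under its centre. Bystander.

How it is judged:
On the way, in this order (a step that is already met when the one before it is completed fails the run):
1. the handwheel is cranked to the green mark (3.6 rad, within 0.12) and stands still (value of joint wheel between 3.48 and 3.72 rad and velocity of joint wheel between -0.1 and 0.1 rad/s), for 0.2 s.
2. the carrier stands on the raised platform (x of carrier in the frame of lift_top between -0.02 and 0.02 m and y of carrier in the frame of lift_top between -0.02 and 0.02 m and z of carrier in the frame of lift_top between -0.004 and 0.005 m and value of joint wheel between 3.46 and 3.74 rad), for 0.2 s.
At the end, for the whole second after the job is handed in: The wheel stands within 0.14 rad of the green mark (3.6), and the carrier stands upright and at rest on the platform, its centre within 20 mm of the platform's centre in x and in y, its long side within 0.22 rad of the platform's (all of step 2 and angle between the x axis of carrier and the x axis of lift_top, either way round below 0.22 rad and angle between carrier's own z axis and vertical below 0.1 rad and linear speed of carrier below 0.02 m/s); the robot touches nothing.
It fails at once if the carrier is tipped more than 35 degrees (angle between carrier's own z axis and vertical above 0.61 rad).
It fails at once if the carrier is dropped or slammed onto the lift: faster than 0.5 m/s in the last 35 mm above the platform (horizontal distance between carrier and lift_top below 0.06 m and z of carrier in the frame of lift_top below 0.035 m and linear speed of carrier above 0.5 m/s).
It fails at once if a bystander is moved more than 40 mm or knocked over (distance of any of wafer_jar, bottle, beaker from where it was at the start of the episode above 0.04 m or angle between any of bottle, beaker, wafer_jar's own z axis and vertical above 0.5 rad).
It also fails if it takes over 64 s, if anything falls off the work surface, if the arm or the gripper's body presses on something with over 40 N, if the wrist force passes 120 N, or if a joint passes its speed limit or range.

### The arm

A 7-joint arm with a two-finger parallel gripper is mounted at the origin on the work surface. World frame = base frame: x ahead of the robot, y to its left, z up, the work surface at z = 0. Lengths are in m, angles in rad, forces in N, time in s.
With the tool pointing down it reaches from about 0.4 to 0.85 m from the base axis. Payload 10.4 kg.
Tool frame: the origin (TCP) lies at the very end of the fingers, on their centre line; the grasp point (between the pads) lies 19 mm behind it; z points along the fingers, y is the direction in which the jaws open and shut (so a half turn about z gives the same grasp; the last joint's range is limited). The gripper opens to 85 mm and grips with 20 to 120 N. Pads are 22 mm wide; open, the fingers measure 114 mm over their backs; the gripper's body (76 mm by 85 mm) begins 54 mm behind the grasp point. The pads swing forward as they close: fully open they stand 13 mm farther back than shut.
Start: joints at [1.084, 0.332, -0.065, 1.46, 0.022, 1.35, -0.088], TCP at [0.28, -0.559, 0.205] pointing down, gripper open.
Joint ranges: [-2.6, 2.6], [-0.5, 2.12], [-1.47, 1.34], [0.16, 2.42], [-1.27, 4.41], [0.06, 2.06], [-2.6, 2.6]. Speed limits (rad/s): [2.22, 2.22, 2.79, 2.79, 3.14, 3.14, 3.14].

### API

Orientations are given as a unit quaternion [x, y, z, w].
In Python, from workcell import get_obs, camera, camera_info, hand_in gives the robot as it stands.
- The arm moves only by the tool move_arm, never from a script. Its argument "moves" is a list of rows, each a list of 3 entries, a list of its own where there are three numbers: the shift along the tool's x, y, z in units of 25 mm (1.0 is 25 mm), then the turn, a rotation vector about the tool's x, y, z in degrees, then the opening, from 0 (shut) to 1 (fully open). A call has 1 to 5 rows; each row shifts and turns the commanded pose from where the row before left it, along the tool's axes as they then stand; what a row does not reach is not made up. A row lasts 1/8 s, in which the tool goes at most 62.5 mm and 10.7 degrees, less where a joint would pass 70% of its speed; a pose out of reach is approached as far as the arm can. A call is refused whole if a number of a shift passes 1 or a number of a turn 10.7, either way. A call with a gripper value outside its range is refused whole. The fingers move at their own pace and stop on an object; "squeeze" is the grip in N (left out, the last holds). Time passes only in rows, so rows that do not move let the fingers close. It gives the time, the measured TCP pose, the force and the opening at its end, in the units of the state.
- get_obs(): the state, without advancing time (a new reading comes with each control period).
- camera(name): name is "scene" or "top" or "wrist"; returns the picture (420x560x3 uint8, red, green, blue); there is no depth.
- camera_info(name): a dict with "fx", "fy", "cx", "cy" (pixels), "origin" and "rotation" of the camera in the world. Camera axes: x right, y down, z forward; pixel columns grow to the right and rows downward; lengths in m; the calibration is good to about 2 mm. The wrist camera is an equidistant fisheye: a pixel r from the principal point sees the ray r / f radians off the axis. A picture is of the moment at which its call begins: read the wrist's pose just before it. camera_info takes no time and is no camera call; for the wrist camera it gives the pose at the moment of the call.
- hand_in(): hands the job in, once; it reports no verdict.
The state is a dict: "clock": time; "joint_pos": joint angles; "joint_velocities": joint speeds; "tau": joint torques, N m; "position": TCP position; "ee_rot": TCP orientation; "ft_force": force on the tool from outside, world axes, zero at the start; "torque": the same for the moment, N m; "grip_width": opening from 0.0 (shut) to 1.0 (fully open).
Only numpy, scipy, OpenCV 4.12 (cv2) and the standard library are available. Lean on these libraries where they do the work, as an engineer would, in place of code of your own. Each camera call takes 0.05 s, during which the arm holds its last target. There are 200 camera calls.

## Working session

There is one attempt and no reset: what is moved stays moved. The work goes in short steps, Python scripts to look and compute and a tool call to move; the robot and the scene stay as the last step left them, time stands still between calls to the robot, and variables do not carry over. Pictures are saved under pics/ and viewed, about 8 in all and at most 12, crops included, and the job is handed in when it is done.

Besides the shell and the picture viewer there is one more tool, called in YAML: its name, and indented under it one key for each argument. move_arm: Moves the arm, as the interface text tells. Its arguments: {"type":"object","properties":{"moves":{"type":"array","items":{"type":"array"}},"squeeze":{"type":"number"}},"required":["moves"]}

```bash
mkdir -p pics; python3 - <<'E'
from workcell import get_obs,camera,camera_info
import cv2
o=get_obs();print(o)
for n in("scene","top"):
    im=camera(n);cv2.imwrite(f"pics/{n}0.png",im[:,:,::-1]);print(n,camera_info(n))
E
```

```text
{'clock': 0.0, 'joint_pos': array([ 1.08438914,  0.33285541, -0.06468105,  1.4609011 ,  0.02159146,
        1.34989154, -0.0884976 ]), 'joint_velocities': array([-2.68602357e-04, -3.49319202e-04,  1.44840287e-03, -7.55583531e-04,
       -8.93988653e-05,  1.12191551e-03, -7.93212686e-04]), 'tau': array([-3.84793311e-04, -6.25446010e+01,  4.92437545e-02, -3.91610920e+01,
        1.63392123e-02,  9.93128924e-03,  1.70699184e-05]), 'position': array([ 0.27941042, -0.55862969,  0.20414538]), 'ee_rot': array([ 9.73230114e-01,  2.29831859e-01, -1.85229116e-04, -6.54518976e-04]), 'ft_force': array([-0.25391737,  0.88474363,  0.00679807]), 'torque': array([0.03444729, 0.01550157, 0.0467599 ]), 'grip_width': 0.9986249373985069}
scene {'fx': 452.14646213375204, 'fy': 452.14646213375204, 'cx': 274.5690146617832, 'cy': 208.81301772297005, 'origin': array([ 1.06146578, -0.76401821,  1.05644518]), 'rotation': array([ 0.90221184,  0.25017759, -0.09837037, -0.33726582])}
top {'fx': 483.4401449272129, 'fy': 483.4401449272129, 'cx': 281.40389651153464, 'cy': 216.61345648778365, 'origin': array([ 0.39122317, -0.05337835,  1.40985915]), 'rotation': array([-0.69390648,  0.71449676, -0.05981978,  0.06640616])}
```

View pics/top0.png

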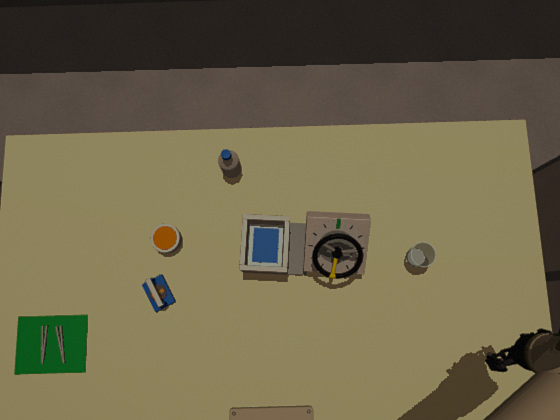

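View pics/scene0.png

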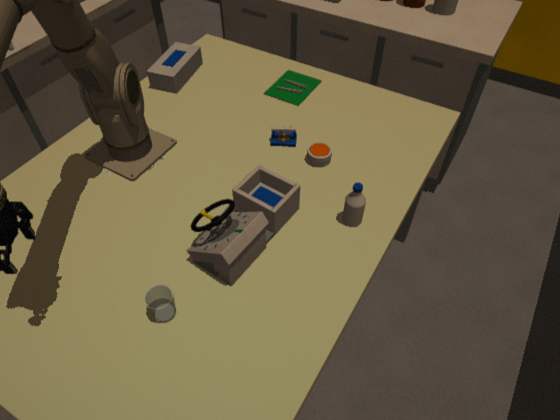

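The top view shows the well at about (265,244), the wheel at about (338,256) with the yellow pointer toward (333,280), the green mark at (338,224), and the carrier at (159,293). The scene view agrees. I'll enlarge the top view for accuracy.

```bash
python3 - <<'E'
import cv2,numpy as np
im=cv2.imread("pics/top0.png")
a=cv2.resize(im[200:290,230:380],None,fx=5,fy=5,interpolation=cv2.INTER_CUBIC)
b=cv2.resize(im[265:325,130:190],None,fx=5,fy=5,interpolation=cv2.INTER_CUBIC)
c=np.zeros((450,1050,3),np.uint8);c[:,:750]=a;c[:300,750:]=b
c=cv2.convertScaleAbs(c,alpha=1.5)
cv2.imwrite("pics/crop0.png",cv2.resize(c,None,fx=.76,fy=.76))
E
```

```text
(no output)
```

View pics/crop0.png

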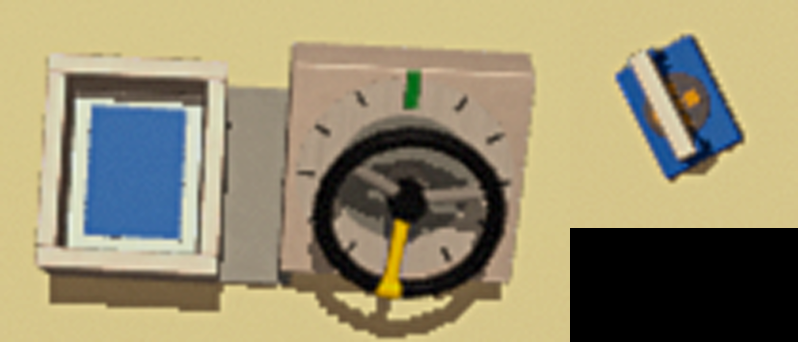

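The crop (3.8×) shows the rim corners, blue field, green mark, wheel outline and pointer clearly, along with the carrier's base corners and bar. Next I'll fit the poses.

```bash
cat > h.py <<'E'
import numpy as np
from scipy.spatial.transform import Rotation as R
from scipy.optimize import least_squares
def proj(ci,P):
    c=R.from_quat(ci["rotation"]).inv().apply(np.atleast_2d(P)-ci["origin"])
    return np.c_[ci["fx"]*c[:,0]/c[:,2]+ci["cx"],ci["fy"]*c[:,1]/c[:,2]+ci["cy"]]
def place(p,P): # p = x,y,yaw
    return R.from_euler("z",p[2]).apply(np.atleast_2d(P))+[p[0],p[1],0]
N=np.array([-.574,0,.819]);U=np.array([.819,0,.574]);WC=np.array([-.032,-.1,.145])
def rim(q,r=.06): # loader frame, where the pointer is at wheel angle q
    return WC+r*(np.cos(q-3.6)*U+np.sin(q-3.6)*np.array([0,-1,0]))
E
python3 - <<'E'
from h import *
from workcell import camera_info
ci=camera_info("top")
px=lambda l:np.array(l)/3.8+[230,200]
cor=px([(50,56),(227,64),(218,274),(40,268)])
fld=px([(93,105),(187,110),(183,237),(85,234)])
gm=px([(413,90)]);wc=px([(410,211)]);pt=px([(389,289)])
W=[[.077,.16,.105],[.077,.03,.105],[-.077,.03,.105],[-.077,.16,.105]]
G=[0,-.1,.1]+.070*U-0.0*N
G=np.array([WC-0.055*N+.07*U])
def F(z):return [[.049,.095+.036,z],[.049,.095-.036,z],[-.049,.095-.036,z],[-.049,.095+.036,z]]
def f(p):
    q=p[3]
    return np.r_[proj(ci,place(p,W))-cor,proj(ci,place(p,F(.105-.018*(3.6-q))))-fld,proj(ci,place(p,G))-gm,proj(ci,place(p,WC))-wc,proj(ci,place(p,rim(q)))-pt].ravel()
s=least_squares(f,[.35,-.05,0,.6]);print("loader",s.x.round(4));print(s.fun.reshape(-1,2).round(1).tolist())
p=s.x;print("wheel c",place(p,WC),"lift",place(p,[0,.095,.105]))
cb=(np.array([(690,35),(743,138),(670,180),(617,72)])-[570,0])/3.8+[130,265]
bar=(np.array([(640,57),(686,155)])-[570,0])/3.8+[130,265]
B=[[.045,-.032,.014],[-.045,-.032,.014],[-.045,.032,0.014],[.045,.032,.014]]
Bb=[[.042,0,.058],[-.042,0,.058]]
g=lambda c:np.r_[proj(ci,place(c,B))-cb,proj(ci,place(c,Bb))-bar].ravel()
s=least_squares(g,[.3,.35,.4]);print("carrier",s.x.round(4));print(s.fun.reshape(-1,2).round(1).tolist())
# bystanders, rough (table-plane / top heights)
def back(u,v,z):
    d=R.from_quat(ci["rotation"]).apply([(u-ci["cx"])/ci["fx"],(v-ci["cy"])/ci["fy"],1]);return ci["origin"]+d*(z-ci["origin"][2])/d[2]
print("jar",back(165,238,.045),"bottle",back(227,155,.15),"beaker",back(417,259,.04))
E
```

```text
loader [ 0.5489 -0.093  -0.0714  0.6394]
[[-0.3, -0.5], [0.4, -0.7], [0.5, 0.4], [-0.9, -0.1], [-0.3, 0.1], [0.2, -0.2], [-0.2, 0.9], [-0.0, 0.6], [0.1, -0.5], [0.3, 0.8], [0.1, -0.6]]
wheel c [[ 0.50981405 -0.19046574  0.145     ]] lift [[0.55565325 0.00175228 0.105     ]]
carrier [0.4323 0.313  0.4713]
[[0.4, -0.5], [0.3, 0.2], [-0.7, 0.1], [-0.4, 0.5], [-0.3, -0.8], [0.8, 0.4]]
jar [0.58605319 0.28978379 0.045     ] bottle [0.79336859 0.09800426 0.15      ] beaker [ 0.50564004 -0.42360489  0.04      ]
```

The residuals are under 1 px and the sizes agree. The wheel is at about 0.64 rad, so it needs about 170° clockwise. I'll pinch the rim at -95° from uphill, which is 45° from a spoke, and turn the tool with the wheel.

```bash
cat >> h.py <<'E'
LO=np.array([.5489,-.093,-.0714])
def grip_pose(deg,out,r=.06,tcp=.017,LO=LO):
    "rim grip at deg clockwise of uphill; tool y radially outward, z into face; out = standoff"
    a=np.radians(deg);y=np.cos(a)*U+np.sin(a)*np.array([0,-1,0]);y/=np.linalg.norm(y);z=-N/np.linalg.norm(N)
    M=np.c_[np.cross(y,z),y,z]
    return place(LO,WC+r*y+N*(out-tcp))[0],R.from_euler("z",LO[2])*R.from_matrix(M)
def rows(p0,r0,p1,r1,n=0):
    rv=(r0.inv()*r1).as_rotvec();d=p1-p0
    n=n or int(np.ceil(max(np.abs(np.degrees(rv)).max()/10.5,np.linalg.norm(d)/.024,1)))
    for i in range(n):
        ri=r0*R.from_rotvec(rv*i/n)
        print((ri.inv().apply(d/n)/.025).round(2).tolist(),np.degrees(rv/n).round(1).tolist())
    print("--")
def now():
    from workcell import get_obs
    o=get_obs();return np.array(o["position"]),R.from_quat(o["ee_rot"])
E
python3 - <<'E'
from h import *
p,r=now()
a=grip_pose(-40,.12); b=grip_pose(-95,.10)
print(a[0],b[0]); up=p+[0.0,0.03,.05]
rows(p,r,*a); rows(*a,*b)
E
```

```text
[ 0.49117231 -0.15046358  0.25573774] [ 0.46231914 -0.12713873  0.20997536]
[0.74, -0.54, -0.1] [-2.0, 0.3, -4.8]
[0.79, -0.47, -0.12] [-2.0, 0.3, -4.8]
[0.82, -0.4, -0.13] [-2.0, 0.3, -4.8]
[0.86, -0.33, -0.13] [-2.0, 0.3, -4.8]
[0.88, -0.25, -0.14] [-2.0, 0.3, -4.8]
[0.9, -0.17, -0.14] [-2.0, 0.3, -4.8]
[0.91, -0.09, -0.14] [-2.0, 0.3, -4.8]
[0.92, -0.01, -0.14] [-2.0, 0.3, -4.8]
[0.91, 0.07, -0.13] [-2.0, 0.3, -4.8]
[0.9, 0.15, -0.12] [-2.0, 0.3, -4.8]
[0.89, 0.23, -0.11] [-2.0, 0.3, -4.8]
[0.87, 0.31, -0.09] [-2.0, 0.3, -4.8]
[0.84, 0.38, -0.08] [-2.0, 0.3, -4.8]
[0.8, 0.45, -0.06] [-2.0, 0.3, -4.8]
[0.76, 0.52, -0.04] [-2.0, 0.3, -4.8]
[0.72, 0.58, -0.01] [-2.0, 0.3, -4.8]
[0.67, 0.64, 0.01] [-2.0, 0.3, -4.8]
[0.61, 0.7, 0.04] [-2.0, 0.3, -4.8]
[0.55, 0.74, 0.07] [-2.0, 0.3, -4.8]
[0.48, 0.78, 0.09] [-2.0, 0.3, -4.8]
--
[0.33, -0.17, 0.13] [0.0, 0.0, -9.2]
[0.35, -0.12, 0.13] [0.0, 0.0, -9.2]
[0.36, -0.06, 0.13] [0.0, 0.0, -9.2]
[0.37, -0.0, 0.13] [0.0, 0.0, -9.2]
[0.36, 0.06, 0.13] [0.0, 0.0, -9.2]
[0.35, 0.12, 0.13] [0.0, 0.0, -9.2]
--
```

move_arm:
  moves:
    - [[0.74,-0.54,-0.2],[-2,0.3,-4.8],0.5]
    - [[0.79,-0.47,-0.2],[-2,0.3,-4.8],0.5]
    - [[0.82,-0.4,-0.2],[-2,0.3,-4.8],0.5]
    - [[0.86,-0.33,-0.2],[-2,0.3,-4.8],0.5]
    - [[0.88,-0.25,-0.2],[-2,0.3,-4.8],0.5]

```text
clock: 0.72
position: [0.3323, -0.4556, 0.2269]
ee_rot: [0.9, 0.427, 0.033, 0.082]
ft_force: [0.2, 1.1, -0.4]
grip_width: 0.498
```

move_arm:
  moves:
    - [[0.9,-0.17,-0.14],[-2,0.3,-4.8],0.5]
    - [[0.91,-0.09,-0.14],[-2,0.3,-4.8],0.5]
    - [[0.92,-0.01,-0.14],[-2,0.3,-4.8],0.5]
    - [[0.91,0.07,-0.13],[-2,0.3,-4.8],0.5]
    - [[0.9,0.15,-0.12],[-2,0.3,-4.8],0.5]

```text
clock: 1.35
position: [0.3849, -0.3534, 0.2392]
ee_rot: [0.781, 0.601, 0.063, 0.159]
ft_force: [-1.0, 0.1, -0.6]
grip_width: 0.504
```

move_arm:
  moves:
    - [[0.89,0.23,-0.1],[-2,0.3,-4.8],0.5]
    - [[0.87,0.31,-0.1],[-2,0.3,-4.8],0.5]
    - [[0.84,0.38,-0.08],[-2,0.3,-4.8],0.5]
    - [[0.8,0.45,-0.06],[-2,0.3,-4.8],0.5]
    - [[0.76,0.52,-0.04],[-2,0.3,-4.8],0.5]

```text
clock: 1.98
position: [0.4374, -0.2513, 0.2512]
ee_rot: [0.621, 0.745, 0.091, 0.227]
ft_force: [-0.0, 0.4, -0.3]
grip_width: 0.502
```

move_arm:
  moves:
    - [[0.72,0.58,0],[-2,0.3,-4.8],0.5]
    - [[0.67,0.64,0],[-2,0.3,-4.8],0.5]
    - [[0.61,0.7,0.04],[-2,0.3,-4.8],0.5]
    - [[0.55,0.74,0.07],[-2,0.3,-4.8],0.5]
    - [[0.48,0.78,0.09],[-2,0.3,-4.8],0.5]

```text
clock: 2.6
position: [0.4901, -0.1491, 0.2629]
ee_rot: [0.43, 0.849, 0.114, 0.285]
ft_force: [-0.1, -1.2, 0.2]
grip_width: 0.502
```

```bash
python3 - <<'E'
from h import *
from workcell import get_obs
o=get_obs();print(o["clock"],o["joint_pos"].round(2),o["position"],o["grip_width"])
p,r=now();print((grip_pose(-40,.12)[1].inv()*r).as_rotvec(degrees=True))
rows(p,r,*grip_pose(-95,.06))
E
```

```text
2.6 [ 0.64 -0.4  -0.27  2.18 -0.38  0.76  1.2 ] [ 0.49009569 -0.14913528  0.26294134] 0.5015110744719805
[-0.15811497 -0.84402993 -0.60892463]
[0.34, -0.19, 0.44] [-0.0, 0.1, -9.1]
[0.37, -0.13, 0.44] [-0.0, 0.1, -9.1]
[0.38, -0.07, 0.44] [-0.0, 0.1, -9.1]
[0.39, -0.01, 0.44] [-0.0, 0.1, -9.1]
[0.39, 0.05, 0.44] [-0.0, 0.1, -9.1]
[0.37, 0.11, 0.44] [-0.0, 0.1, -9.1]
--
```

move_arm:
  moves:
    - [[0.34,-0.19,0.4],[0,0.2,-9.1],0.5]
    - [[0.37,-0.13,0.4],[0,0.2,-9.1],0.5]
    - [[0.38,-0.07,0.4],[0,0.2,-9.1],0.5]
    - [[0.39,-0.01,0.4],[0,0,-9.1],0.5]

```text
clock: 3.1
position: [0.4843, -0.1358, 0.2087]
ee_rot: [0.141, 0.943, 0.021, 0.301]
ft_force: [-0.6, -0.6, -0.2]
grip_width: 0.502
```

move_arm:
  moves:
    - [[0.39,0.05,0.4],[0,0,-9.1],0.5]
    - [[0.37,0.11,0.4],[0,0,-9.1],0.5]
    - [[0,0,0],[0,0,0],0.5]

```text
clock: 3.48
position: [0.481, -0.1283, 0.1813]
ee_rot: [-0.007, 0.953, -0.025, 0.3]
ft_force: [0.1, 0.3, 0.3]
grip_width: 0.498
```

```bash
python3 - <<'E'
from h import *
from workcell import get_obs,camera
import cv2
o=get_obs();print(o["clock"],o["joint_pos"].round(2),o["position"],o["grip_width"])
p,r=now();g=grip_pose(-95,.0);print((g[1].inv()*r).as_rotvec(degrees=True), r.inv().apply(g[0]-p)/.025)
im=np.hstack([camera("wrist"),camera("top")[130:330,230:430].repeat(2,0).repeat(2,1)[:400].copy() if 0 else cv2.resize(camera("top")[190:330,250:400],(450,420))])
cv2.imwrite("pics/w1.png",cv2.resize(im,None,fx=.79,fy=.79)[:,:,::-1])
E
```

```text
3.475 [ 0.39 -0.36 -0.13  2.34 -0.28  0.57  2.03] [ 0.48103037 -0.12833793  0.1812788 ] 0.49799108922492746
[ 0.18687202 -0.03095005 -0.01668667] [-4.25711251e-02 -8.53355526e-04  2.63009783e+00]
```

View pics/w1.png

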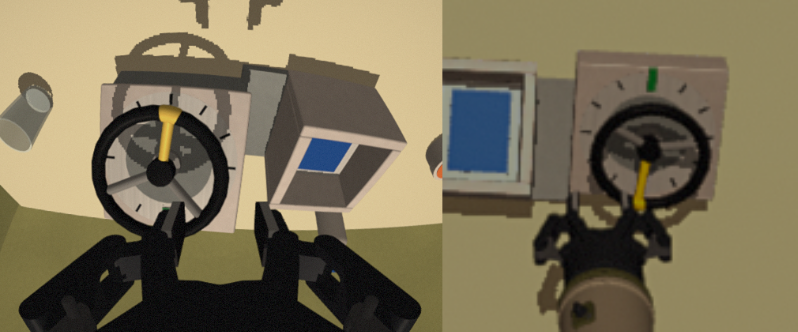

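The wrist view shows the left finger inside the rim and the right finger outside, with the rim's left arc between them and clear of the yellow and steel spokes. Advancing 66 mm, then closing.

move_arm:
  moves:
    - [[-0.04,0,0.7],[0,0,0],0.5]
    - [[0,0,0.7],[0,0,0],0.5]
    - [[0,0,0.7],[0,0,0],0.5]
    - [[0,0,0.5],[0,0,0],0.5]
    - [[0,0,0],[0,0,0],0.5]

```text
clock: 4.2
position: [0.5199, -0.132, 0.1295]
ee_rot: [-0.007, 0.953, -0.026, 0.301]
ft_force: [-0.6, 0.7, 0.6]
grip_width: 0.497
```

move_arm:
  moves:
    - [[0,0,0],[0,0,0],0]
    - [[0,0,0],[0,0,0],0]
    - [[0,0,0],[0,0,0],0]
    - [[0,0,0],[0,0,0],0]
  squeeze: 60

```text
clock: 4.7
position: [0.52, -0.132, 0.1302]
ee_rot: [-0.007, 0.953, -0.026, 0.301]
ft_force: [0.5, 0.7, 0.3]
grip_width: 0.004
```

```bash
python3 - <<'E'
from h import *
from workcell import get_obs
o=get_obs();print(o["clock"],o["joint_pos"].round(2),o["position"],o["grip_width"],o["ft_force"])
p,r=now();g=grip_pose(-95,.0);print((g[1].inv()*r).as_rotvec(degrees=True), r.inv().apply(g[0]-p)*1000)
E
```

```text
4.7 [ 0.37 -0.18 -0.14  2.33 -0.29  0.4   2.04] [ 0.51995907 -0.13195932  0.13021182] 0.003556164969326784 [0.5121436  0.67783957 0.32400792]
[ 0.26504411 -0.16715517 -0.04422646] [1.52101502 0.83982191 1.49046341]
```

The fingers closed on nothing, so I'm looking again.

```bash
python3 - <<'E'
from h import *
from workcell import get_obs,camera,camera_info
import cv2
ci=camera_info("top");w=camera("wrist");t=camera("top");s=camera("scene")
si=camera_info("scene")
def dots(im,ci):
    im=im.copy()
    for q in np.arange(0,6.28,.4):
        u=proj(ci,place(LO,rim(q)))[0]; cv2.circle(im,tuple(int(round(v*8)) for v in u),4,(255,0,255),-1,shift=3)
    u=proj(ci,now()[0])[0];cv2.circle(im,tuple(int(round(v*8)) for v in u),8,(0,255,0),-1,shift=3)
    return im
t=cv2.resize(dots(t,ci)[200:310,280:400],(360,330));s=cv2.resize(dots(s,si)[180:290,160:280],(360,330))
w=cv2.resize(w,(440,330))
cv2.imwrite("pics/w2.png",np.vstack([np.hstack([t,s]),np.hstack([w,np.zeros((330,280,3),np.uint8)])])[:600,:,::-1])
E
```

```text
(no output)
```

View pics/w2.png

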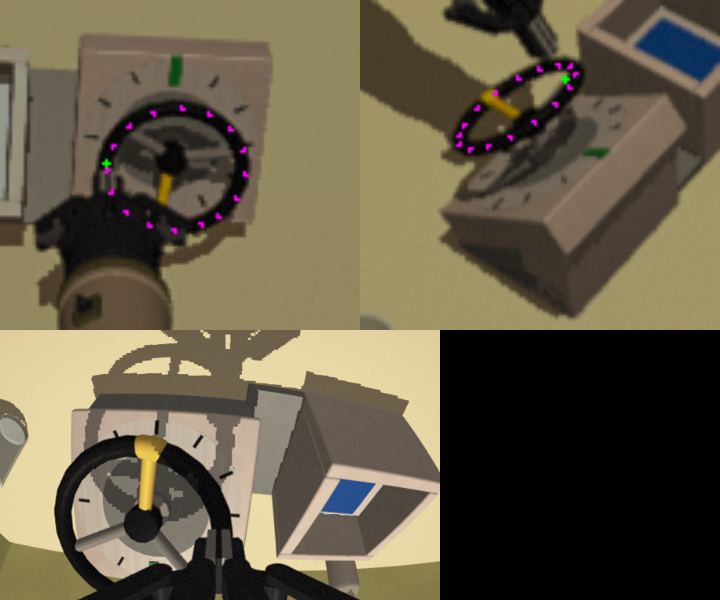

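```bash
python3 - <<'E'
from h import *
from workcell import camera_info
p,r=now();z=r.as_matrix()[:,2]
for n in("scene","top"):
    ci=camera_info(n)
    o=np.array([160,180]) if n=="scene" else np.array([280,200])
    for k in (0,.01,.02,.03,.04): 
        u=proj(ci,p-k*z)[0]; print(n,k,((u-o)*3+([360,0] if n=="scene" else 0)).round(0))
from workcell import get_obs; print(get_obs()["grip_width"])
E
```

```text
scene 0 [564.  77.]
scene 0.01 [558.  69.]
scene 0.02 [552.  60.]
scene 0.03 [547.  51.]
scene 0.04 [541.  42.]
top 0 [106. 161.]
top 0.01 [106. 167.]
top 0.02 [107. 172.]
top 0.03 [107. 178.]
top 0.04 [107. 184.]
-0.002983090405674089
```

Both views put the visible fingertips on the tool axis but about 27 mm short of the reported TCP, so they stand above the rim. I'll open, go in 25 mm more and close again.

move_arm:
  moves:
    - [[0,0,0],[0,0,0],0.5]
    - [[0,0,0],[0,0,0],0.5]
    - [[0.04,0.03,0.4],[0,0,0],0.5]
    - [[0,0,0.4],[0,0,0],0.5]
    - [[0,0,0.2],[0,0,0],0.5]

```text
clock: 5.48
position: [0.5335, -0.1321, 0.1078]
ee_rot: [-0.007, 0.953, -0.026, 0.301]
ft_force: [0.8, -0.0, 0.6]
grip_width: 0.501
```

move_arm:
  moves:
    - [[0,0,0],[0,0,0],0]
    - [[0,0,0],[0,0,0],0]
    - [[0,0,0],[0,0,0],0]
    - [[0,0,0],[0,0,0],0]
  squeeze: 60

```text
clock: 5.98
position: [0.5333, -0.1312, 0.1088]
ee_rot: [-0.008, 0.953, -0.026, 0.301]
ft_force: [-0.6, 5.2, -1.1]
grip_width: 0.147
```

Gripped (12.5 mm, a 14 mm bar). Cranking now.

move_arm:
  moves:
    - [[-0.417,-0.036,0],[0,0,10],0]
    - [[-0.417,-0.036,0],[0,0,10],0]
    - [[-0.417,-0.036,0],[0,0,10],0]

```text
clock: 6.35
position: [0.5581, -0.1377, 0.1265]
ee_rot: [0.241, 0.922, 0.054, 0.297]
ft_force: [0.3, 7.1, -1.2]
grip_width: 0.142
```

```bash
python3 - <<'E'
from h import *
from workcell import get_obs
o=get_obs();print(o["joint_pos"].round(2),o["grip_width"],o["ft_force"],o["torque"])
p,r=now();g=grip_pose(-65,-.025);print((g[1].inv()*r).as_rotvec(degrees=True), r.inv().apply(g[0]-p)*1000)
E
```

```text
[ 0.44 -0.08 -0.22  2.25 -0.27  0.37  1.5 ] 0.14198722933406238 [ 0.26355151  7.07495529 -1.22859335] [0.99395502 0.78403013 0.87877679]
[ 0.06793192 -0.1476371   0.16275858] [-0.39077337 -1.72632756  1.36791155]
```

move_arm:
  moves:
    - [[-0.417,-0.056,0],[0,0,10],0]
    - [[-0.417,-0.046,0],[0,0,10],0]
    - [[-0.417,-0.036,0],[0,0,10],0]
    - [[-0.417,-0.036,0],[0,0,10],0]
    - [[-0.417,-0.036,0],[0,0,10],0]

```text
clock: 6.98
position: [0.5825, -0.1783, 0.1458]
ee_rot: [0.608, 0.734, 0.175, 0.247]
ft_force: [4.7, 8.7, -3.0]
grip_width: 0.145
```

move_arm:
  moves:
    - [[-0.417,-0.036,0],[0,0,10],0]
    - [[-0.417,-0.036,0],[0,0,10],0]
    - [[-0.417,-0.036,0],[0,0,10],0]
    - [[-0.417,-0.036,0],[0,0,10],0]
    - [[-0.417,-0.036,0],[0,0,10],0]

```text
clock: 7.6
position: [0.5716, -0.2275, 0.1408]
ee_rot: [0.861, 0.408, 0.263, 0.149]
ft_force: [1.7, 11.1, 2.2]
grip_width: 0.144
```

```bash
python3 - <<'E'
from h import *
from workcell import get_obs,camera,camera_info
import cv2
o=get_obs();print(o["joint_pos"].round(2),o["grip_width"],o["ft_force"],o["torque"])
p,r=now();g=grip_pose(35,-.025);print((g[1].inv()*r).as_rotvec(degrees=True), r.inv().apply(g[0]-p)*1000)
w=camera("wrist");t=cv2.resize(camera("top")[190:300,270:410],(534,420))
cv2.imwrite("pics/w3.png",cv2.resize(np.hstack([w,t]),None,fx=.73,fy=.73)[:,:,::-1])
E
```

```text
[ 0.59  0.01 -0.16  2.13 -0.46  0.46  0.1 ] 0.14379027904716046 [ 1.72807405 11.08410982  2.21019912] [2.00113263 0.21161452 1.20501965]
[-0.17493162  0.06661213  0.1742169 ] [-2.08042363  0.21570776  1.73205426]
```

View pics/w3.png

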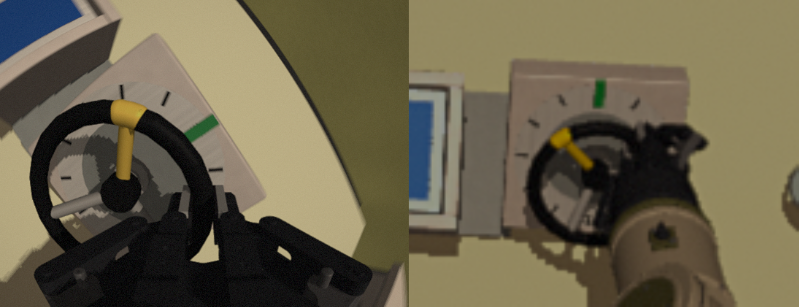

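The wheel follows: the pointer is now at about 10:40 (top crop 562,135), with the green mark at (600,95). Turning the remaining 40°, then measuring.

move_arm:
  moves:
    - [[-0.417,-0.036,0],[0,0,10],0]
    - [[-0.417,-0.036,0],[0,0,10],0]
    - [[-0.417,-0.036,0],[0,0,10],0]
    - [[-0.37,-0.03,0],[0,0,9],0]
    - [[0,0,0],[0,0,0],0]

```text
clock: 8.32
position: [0.5424, -0.2486, 0.1216]
ee_rot: [0.948, 0.099, 0.297, 0.053]
ft_force: [-3.2, 11.0, 4.8]
grip_width: 0.144
```

```bash
cat > q.py <<'E'
from h import *
from workcell import get_obs,camera,camera_info
import cv2
o=get_obs();print(o["clock"],o["joint_pos"].round(2),o["grip_width"],o["ft_force"])
p,r=now();g=grip_pose(74,-.025);print((g[1].inv()*r).as_rotvec(degrees=True), r.inv().apply(g[0]-p)*1000)
for n in("top","scene"):
    ci=camera_info(n);im=camera(n);h=cv2.cvtColor(im,cv2.COLOR_RGB2HSV)
    c=proj(ci,place(LO,WC))[0].astype(int)
    m=cv2.inRange(h,(20,180,90),(32,255,255));k=np.zeros_like(m);cv2.circle(k,tuple(map(int,c)),42,255,-1);m&=k
    v,u=np.nonzero(m);uv=np.c_[u,v];print(n,len(u))
    # yellow stripe runs from hub (r~14mm) to the rim: fit angle by direction of its centroid
    cen=uv.mean(0)
    f=lambda q:(proj(ci,place(LO,rim(q[0],q[1])-N*(.011*(1-(q[1]-.014)/.046)))) [0]-cen)
    s=min((least_squares(f,[q0,.045]) for q0 in (2.8,3.6,4.2)),key=lambda s:s.cost);print("q,r",s.x,s.cost)
    a=np.array(camera("top"))
E
python3 q.py
```

```text
8.325 [ 0.62  0.01 -0.12  2.18 -0.58  0.45 -0.4 ] 0.14443157506982796 [-3.16010097 10.95150479  4.80737216]
[-0.03903291  0.0890729   0.03720766] [-0.54806075  1.88425359  1.79195067]
top 70
q,r [3.57648988 0.04905611] 4.0389678347315804e-28
scene 35
q,r [3.59263576 0.06259677] 4.0389678347315804e-28
```

Both cameras put the wheel at about 3.58. Releasing and backing out.

move_arm:
  moves:
    - [[0,0,0],[0,0,0],0.5]
    - [[0,0,0],[0,0,0],0.5]
    - [[0,0,0],[0,0,0],0.5]
    - [[0,0,-0.5],[0,0,0],0.5]
    - [[0,0,-1],[0,0,0],0.5]

```text
clock: 9.15
position: [0.5202, -0.2494, 0.1527]
ee_rot: [0.948, 0.099, 0.297, 0.054]
ft_force: [-0.4, 0.8, -0.1]
grip_width: 0.502
```

move_arm:
  moves:
    - [[0,0,-1],[0,0,0],0.6]
    - [[0,0,-1],[0,0,0],0.6]
    - [[0,0,-1],[0,0,0],0.6]
    - [[0,0,-1],[0,0,0],0.6]
    - [[0,0,0],[0,0,0],0.6]

```text
clock: 9.78
position: [0.4633, -0.246, 0.2368]
ee_rot: [0.948, 0.098, 0.299, 0.056]
ft_force: [0.0, -0.5, -0.5]
grip_width: 0.6
```

```bash
python3 q.py; python3 - <<'E'
from h import *
C=np.array([.4323,.313,.4713])
for s in (0,np.pi):
    # tool down, jaws (y) across bar
    r1=R.from_euler("z",C[2]+s)*R.from_matrix(np.diag([1,-1,-1.]))
    p,r=now();print(s,(r.inv()*r1).as_rotvec(degrees=True))
E
```

```text
9.775 [ 0.69 -0.29 -0.07  2.17 -0.47  0.77 -0.49] 0.6000052924043391 [ 0.01266888 -0.48074865 -0.51607364]
[-0.48470497  0.23650746 -0.04338194] [ -1.57742667  -2.61131455 141.49138972]
top 69
q,r [3.57602153 0.04947743] 2.0194839173657902e-27
scene 36
q,r [3.5976692  0.06359754] 0.0
0 [ 14.27214643 -32.21408949 -14.63970664]
3.141592653589793 [-46.05945406 -20.40620373 157.74223277]
```

The wheel still reads about 3.58 with the gripper clear. Next is the carrier.

```bash
python3 - <<'E'
from h import *
p,r=now();C=np.array([.4323,.313,.4713])
r1=R.from_euler("z",C[2])*R.from_matrix(np.diag([1,-1,-1.]))
rows(p,r,np.array([C[0],C[1],.18]),r1,24)
E
```

```text
[0.11, -0.93, 0.0] [0.6, -1.3, -0.6]
[0.12, -0.93, 0.01] [0.6, -1.3, -0.6]
[0.13, -0.93, 0.01] [0.6, -1.3, -0.6]
[0.14, -0.92, 0.02] [0.6, -1.3, -0.6]
[0.15, -0.92, 0.03] [0.6, -1.3, -0.6]
[0.16, -0.92, 0.03] [0.6, -1.3, -0.6]
[0.18, -0.92, 0.04] [0.6, -1.3, -0.6]
[0.19, -0.92, 0.04] [0.6, -1.3, -0.6]
[0.2, -0.91, 0.05] [0.6, -1.3, -0.6]
[0.21, -0.91, 0.05] [0.6, -1.3, -0.6]
[0.22, -0.91, 0.06] [0.6, -1.3, -0.6]
[0.23, -0.9, 0.06] [0.6, -1.3, -0.6]
[0.24, -0.9, 0.07] [0.6, -1.3, -0.6]
[0.25, -0.9, 0.07] [0.6, -1.3, -0.6]
[0.26, -0.89, 0.07] [0.6, -1.3, -0.6]
[0.27, -0.89, 0.08] [0.6, -1.3, -0.6]
[0.29, -0.89, 0.08] [0.6, -1.3, -0.6]
[0.3, -0.88, 0.08] [0.6, -1.3, -0.6]
[0.31, -0.88, 0.08] [0.6, -1.3, -0.6]
[0.32, -0.87, 0.08] [0.6, -1.3, -0.6]
[0.33, -0.87, 0.09] [0.6, -1.3, -0.6]
[0.34, -0.87, 0.09] [0.6, -1.3, -0.6]
[0.35, -0.86, 0.09] [0.6, -1.3, -0.6]
[0.36, -0.86, 0.09] [0.6, -1.3, -0.6]
--
```

move_arm:
  moves:
    - [[0.11,-0.93,-0.1],[0.6,-1.3,-0.6],0.6]
    - [[0.12,-0.93,-0.1],[0.6,-1.3,-0.6],0.6]
    - [[0.13,-0.93,-0.1],[0.6,-1.3,-0.6],0.6]
    - [[0.14,-0.92,0],[0.6,-1.3,-0.6],0.6]
    - [[0.15,-0.92,0],[0.6,-1.3,-0.6],0.6]

```text
clock: 10.6
position: [0.4515, -0.1275, 0.2297]
ee_rot: [0.962, 0.128, 0.238, 0.043]
ft_force: [-0.2, -0.3, 0.4]
grip_width: 0.603
```

move_arm:
  moves:
    - [[0.16,-0.92,0.03],[0.6,-1.3,-0.6],0.6]
    - [[0.18,-0.92,0.04],[0.6,-1.3,-0.6],0.6]
    - [[0.19,-0.92,0.04],[0.6,-1.3,-0.6],0.6]
    - [[0.2,-0.91,0.05],[0.6,-1.3,-0.6],0.6]
    - [[0.21,-0.91,0.05],[0.6,-1.3,-0.6],0.6]

```text
clock: 11.22
position: [0.4451, -0.0111, 0.2191]
ee_rot: [0.971, 0.157, 0.178, 0.031]
ft_force: [-0.2, 0.3, 0.1]
grip_width: 0.599
```

move_arm:
  moves:
    - [[0.22,-0.91,0.06],[0.6,-1.3,-0.6],0.6]
    - [[0.23,-0.9,0.06],[0.6,-1.3,-0.6],0.6]
    - [[0.24,-0.9,0.07],[0.6,-1.3,-0.6],0.6]
    - [[0.25,-0.9,0.07],[0.6,-1.3,-0.6],0.6]
    - [[0.26,-0.89,0.07],[0.6,-1.3,-0.6],0.6]

```text
clock: 11.85
position: [0.4387, 0.105, 0.2085]
ee_rot: [0.975, 0.185, 0.118, 0.019]
ft_force: [0.5, -0.1, -0.6]
grip_width: 0.599
```

move_arm:
  moves:
    - [[0.27,-0.89,0.08],[0.6,-1.3,-0.6],0.6]
    - [[0.29,-0.89,0.08],[0.6,-1.3,-0.6],0.6]
    - [[0.3,-0.88,0.1],[0.6,-1.3,-0.6],0.6]
    - [[0.31,-0.88,0.1],[0.6,-1.3,-0.6],0.6]
    - [[0.32,-0.87,0.1],[0.6,-1.3,-0.6],0.6]

```text
clock: 12.48
position: [0.4328, 0.2211, 0.1968]
ee_rot: [0.976, 0.212, 0.058, 0.007]
ft_force: [-0.1, 0.1, -0.2]
grip_width: 0.599
```

move_arm:
  moves:
    - [[0.33,-0.87,0.1],[0.6,-1.3,-0.6],0.6]
    - [[0.34,-0.87,0.1],[0.6,-1.3,-0.6],0.6]
    - [[0.35,-0.86,0.1],[0.6,-1.3,-0.6],0.6]
    - [[0.36,-0.86,0.1],[0.6,-1.3,-0.6],0.6]
    - [[0,0,0],[0,0,0],0.6]

```text
clock: 13.1
position: [0.4269, 0.3151, 0.1866]
ee_rot: [0.972, 0.234, 0.008, -0.003]
ft_force: [0.9, -0.4, -0.9]
grip_width: 0.601
```

```bash
python3 - <<'E'
from h import *
from workcell import get_obs,camera,camera_info
import cv2
o=get_obs();print(o["clock"],o["joint_pos"].round(2),o["position"],o["grip_width"])
p,r=now();C=np.array([.4323,.313,.4713])
r1=R.from_euler("z",C[2])*R.from_matrix(np.diag([1,-1,-1.]))
rows(p,r,np.array([C[0],C[1],.10]),r1,3)
w=camera("wrist").copy();wi=camera_info("wrist");print(wi)
B=np.array([[x,y,.058] for x in(-.042,.042) for y in(-.007,.007)]+[[x,y,.014] for x in(-.045,.045) for y in(-.032,.032)])
c=R.from_quat(wi["rotation"]).inv().apply(place(C,B)-wi["origin"])
th=np.arctan2(np.hypot(c[:,0],c[:,1]),c[:,2]);k=wi["fx"]*th/np.hypot(c[:,0],c[:,1])
for u,v in np.c_[c[:,0]*k+wi["cx"],c[:,1]*k+wi["cy"]]: cv2.circle(w,(int(round(u)),int(round(v))),2,(255,0,255),-1)
cv2.imwrite("pics/w4.png",w[:,:,::-1])
E
```

```text
13.1 [ 0.31  0.33 -1.21  1.71  0.33  1.31 -2.06] [0.42685782 0.31508999 0.18658929] 0.6010684816756398
[0.03, 0.06, 1.16] [-0.1, -0.3, 0.0]
[0.04, 0.06, 1.15] [-0.1, -0.3, 0.0]
[0.05, 0.06, 1.15] [-0.1, -0.3, 0.0]
--
{'fx': 325.19226210127806, 'fy': 325.19226210127806, 'cx': 277.97027601678855, 'cy': 211.20323924274712, 'origin': array([0.48878216, 0.34487223, 0.35645831]), 'rotation': array([ 0.84479695, -0.51748233, -0.07203203,  0.11550559])}
```

View pics/w4.png

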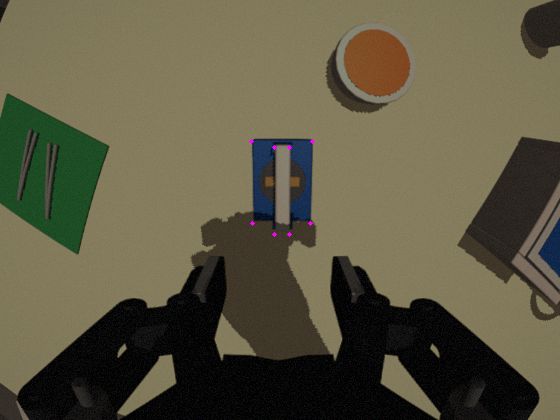

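The projected carrier model matches the picture to 1–2 mm: the bar is centred between the fingers at (283,190) and the yaw is right. Descending in steps while watching the force.

move_arm:
  moves:
    - [[0.04,0.06,1],[-0.1,-0.3,0],0.6]
    - [[0.04,0.06,1],[-0.1,-0.3,0],0.6]
    - [[0.04,0.06,1],[-0.1,-0.3,0],0.6]
    - [[0,0,1],[0,0,0],0.6]
    - [[0,0,1],[0,0,0],0.6]

```text
clock: 13.78
position: [0.4337, 0.31, 0.0606]
ee_rot: [0.973, 0.232, 0.002, 0.003]
ft_force: [-0.2, -0.9, 0.3]
grip_width: 0.597
```

move_arm:
  moves:
    - [[0,0,0.6],[0,0,0],0.6]
    - [[0,0,0],[0,0,0],0.6]

```text
clock: 14.02
position: [0.4334, 0.3101, 0.0465]
ee_rot: [0.973, 0.233, 0.001, 0.003]
ft_force: [0.5, -0.6, -0.1]
grip_width: 0.599
```

```bash
python3 - <<'E'
from h import *
from workcell import get_obs,camera,camera_info
import cv2
o=get_obs();print(o["clock"],o["joint_pos"].round(2),o["position"],o["ft_force"])
p,r=now();M=r.as_matrix()
w=camera("wrist").copy();wi=camera_info("wrist")
s=camera("scene").copy();si=camera_info("scene")
for k,col in((0,(255,0,0)),(.02,(0,255,0)),(.03,(255,0,255))):
    u=proj(si,p-k*M[:,2])[0];cv2.circle(s,tuple(int(round(v*8)) for v in u),6,col,-1,shift=3)
u0=proj(si,p)[0].astype(int);print(u0)
s=cv2.resize(s[u0[1]-45:u0[1]+25,u0[0]-45:u0[0]+45],(450,350),interpolation=cv2.INTER_CUBIC)
cv2.imwrite("pics/w5.png",cv2.convertScaleAbs(np.hstack([s,cv2.resize(w,(350,350))]),alpha=1.4)[:,:,::-1])
E
```

```text
14.025 [ 0.17  0.51 -1.07  1.84  0.51  1.1  -2.19] [0.43336311 0.31006459 0.04654328] [ 0.54850125 -0.57802952 -0.07331472]
[282 130]
```

View pics/w5.png

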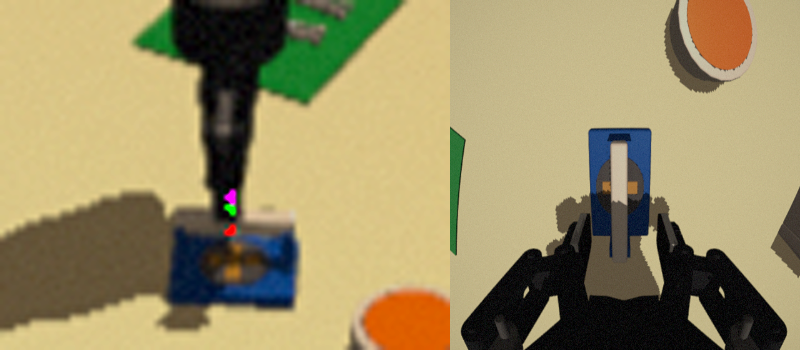

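The fingertips are still level with or just above the bar, as expected from the offset, and the bar is centred between them. Lowering 35 mm more, then closing.

move_arm:
  moves:
    - [[0,0,0.5],[0,0,0],0.6]
    - [[0,0,0.4],[0,0,0],0.6]
    - [[0,0,0.3],[0,0,0],0.6]
    - [[0,0,0.2],[0,0,0],0.6]
    - [[0,0,0],[0,0,0],0.6]

```text
clock: 14.75
position: [0.434, 0.3104, 0.0124]
ee_rot: [0.973, 0.233, 0.002, 0.002]
ft_force: [0.6, -0.5, 0.3]
grip_width: 0.599
```

move_arm:
  moves:
    - [[0,0,0],[0,0,0],0]
    - [[0,0,0],[0,0,0],0]
    - [[0,0,0],[0,0,0],0]
    - [[0,0,0],[0,0,0],0]
  squeeze: 50

```text
clock: 15.25
position: [0.4344, 0.3109, 0.0133]
ee_rot: [0.973, 0.233, 0.003, 0.002]
ft_force: [-1.5, -0.5, 5.7]
grip_width: 0.15
```

Gripped. Lifting.

move_arm:
  moves:
    - [[0,0,-0.4],[0,0,0],0]
    - [[0,0,-0.8],[0,0,0],0]
    - [[0,0,-1],[0,0,0],0]
    - [[0,0,-1],[0,0,0],0]
    - [[0,0,-1],[0,0,0],0]

```text
clock: 15.88
position: [0.4336, 0.3108, 0.1196]
ee_rot: [0.973, 0.233, 0.002, 0.002]
ft_force: [0.6, 0.2, -4.2]
grip_width: 0.145
```

move_arm:
  moves:
    - [[0,0,-1],[0,0,0],0]
    - [[0,0,-1],[0,0,0],0]
    - [[0,0,-0.8],[0,0,0],0]
    - [[0,0,0],[0,0,0],0]

```text
clock: 16.38
position: [0.4338, 0.3116, 0.1893]
ee_rot: [0.973, 0.232, 0.003, 0.002]
ft_force: [0.4, 0.0, -4.2]
grip_width: 0.153
```

```bash
cat > tgt.py <<'E'
from h import *
def target(h): # reported TCP pose with carrier underside h above table
    C=np.array([.4323,.313,.4713]); off=R.from_euler("z",LO[2]-C[2]).apply(np.array([.4344,.3109,0])-[C[0],C[1],0])
    p=place(LO,[0,.095,0])[0]+off+[0,0,h+.0133]
    return p,R.from_euler("z",LO[2])*R.from_matrix(np.diag([1,-1,-1.]))
E
python3 - <<'E'
from tgt import *
from workcell import get_obs
o=get_obs();print(o["joint_pos"].round(2),o["grip_width"],o["ft_force"],o["position"])
p,r=now();t=target(.15);print(t[0]);rows(p,r,*t,16)
E
```

```text
[ 0.29  0.35 -1.19  1.68  0.34  1.34 -2.07] 0.15308971395664897 [ 0.40515968  0.03853608 -4.16957811] [0.43380929 0.31155641 0.18932569]
[ 0.55639096 -0.00112486  0.1633    ]
[-0.08, 0.84, 0.07] [0.0, -0.0, 1.9]
[-0.05, 0.84, 0.07] [0.0, -0.0, 1.9]
[-0.02, 0.84, 0.07] [0.0, -0.0, 1.9]
[0.0, 0.84, 0.07] [0.0, -0.0, 1.9]
[0.03, 0.84, 0.07] [0.0, -0.0, 1.9]
[0.06, 0.84, 0.07] [0.0, -0.0, 1.9]
[0.09, 0.83, 0.07] [0.0, -0.0, 1.9]
[0.12, 0.83, 0.07] [0.0, -0.0, 1.9]
[0.15, 0.83, 0.07] [0.0, -0.0, 1.9]
[0.17, 0.82, 0.07] [0.0, -0.0, 1.9]
[0.2, 0.81, 0.07] [0.0, -0.0, 1.9]
[0.23, 0.81, 0.07] [0.0, -0.0, 1.9]
[0.26, 0.8, 0.07] [0.0, -0.0, 1.9]
[0.28, 0.79, 0.07] [0.0, -0.0, 1.9]
[0.31, 0.78, 0.07] [0.0, -0.0, 1.9]
[0.34, 0.77, 0.07] [0.0, -0.0, 1.9]
--
```

Carrying 4.2 N (a plausible load). Moving over the platform and staying at height.

move_arm:
  moves:
    - [[-0.08,0.84,0],[0,0,1.9],0]
    - [[-0.05,0.84,0],[0,0,1.9],0]
    - [[-0.02,0.84,0],[0,0,1.9],0]
    - [[0,0.84,0],[0,0,1.9],0]
    - [[0.03,0.84,0],[0,0,1.9],0]

```text
clock: 17.0
position: [0.4716, 0.2121, 0.1875]
ee_rot: [0.989, 0.151, 0.002, 0.002]
ft_force: [0.6, 0.6, -3.7]
grip_width: 0.148
```

move_arm:
  moves:
    - [[0.06,0.84,0],[0,0,1.9],0]
    - [[0.09,0.83,0],[0,0,1.9],0]
    - [[0.12,0.83,0],[0,0,1.9],0]
    - [[0.15,0.83,0],[0,0,1.9],0]
    - [[0.17,0.82,0],[0,0,1.9],0]

```text
clock: 17.62
position: [0.5111, 0.1144, 0.1889]
ee_rot: [0.998, 0.068, 0.003, 0.002]
ft_force: [-0.5, -0.9, -3.4]
grip_width: 0.151
```

move_arm:
  moves:
    - [[0.2,0.81,0],[0,0,1.9],0]
    - [[0.23,0.81,0],[0,0,1.9],0]
    - [[0.26,0.8,0],[0,0,1.9],0]
    - [[0.28,0.79,0],[0,0,1.9],0]
    - [[0.31,0.78,0],[0,0,1.9],0]

```text
clock: 18.25
position: [0.5501, 0.017, 0.1894]
ee_rot: [1.0, -0.015, 0.003, 0.002]
ft_force: [0.1, -0.1, -2.1]
grip_width: 0.152
```

move_arm:
  moves:
    - [[0.34,0.77,0],[0,0,1.9],0]
    - [[0,0,0],[0,0,0],0]
    - [[0,0,0],[0,0,0],0]

```text
clock: 18.62
position: [0.5575, -0.0006, 0.1895]
ee_rot: [1.0, -0.03, 0.003, 0.001]
ft_force: [0.1, -0.1, -3.6]
grip_width: 0.153
```

```bash
python3 - <<'E'
from tgt import *
from workcell import get_obs,camera,camera_info
import cv2
o=get_obs();print(o["clock"],o["joint_pos"].round(2),o["grip_width"],o["position"])
p,r=now();rows(p,r,*target(.125),3)
w=camera("wrist");si=camera_info("scene");s=camera("scene")
u=proj(si,place(LO,[0,.095,.105]))[0].astype(int)
s=cv2.resize(s[u[1]-50:u[1]+40,u[0]-60:u[0]+55],(460,360),interpolation=cv2.INTER_CUBIC)
cv2.imwrite("pics/w6.png",np.hstack([s,cv2.resize(w,(340,360))])[:,:,::-1])
E
```

```text
18.625 [ 0.74  0.34 -0.99  1.63  0.29  1.33 -1.93] 0.15331697464266095 [ 0.55750605 -0.00059391  0.18952332]
[-0.02, 0.01, 0.68] [0.1, -0.1, 0.2]
[-0.02, 0.01, 0.68] [0.1, -0.1, 0.2]
[-0.02, 0.01, 0.68] [0.1, -0.1, 0.2]
--
```

View pics/w6.png

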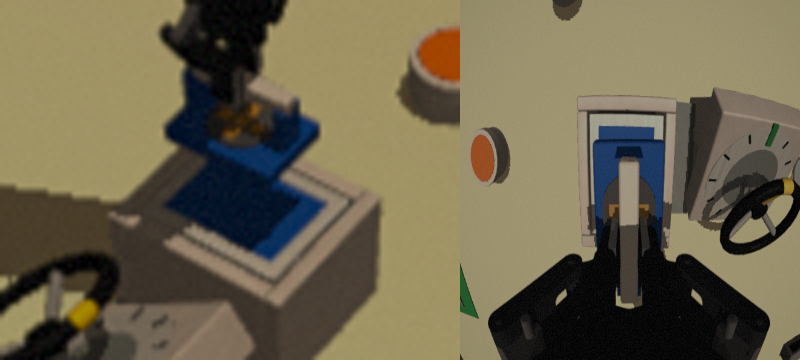

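The carrier hangs upright, aligned with and centred over the platform (wrist crop, carrier at about x=628 within field 600–655). Lowering slowly.

move_arm:
  moves:
    - [[-0.02,0.01,0.5],[0.1,-0.1,0.2],0]
    - [[-0.02,0.01,0.6],[0.1,-0.1,0.2],0]
    - [[-0.02,0.01,0.5],[0.1,-0.1,0.2],0]
    - [[0,0,0.3],[0,0,0],0]
    - [[0,0,0],[0,0,0],0]

```text
clock: 19.35
position: [0.5559, -0.0018, 0.1414]
ee_rot: [0.999, -0.036, -0.0, -0.001]
ft_force: [-0.8, 0.1, -2.9]
grip_width: 0.149
```

move_arm:
  moves:
    - [[0,0,0.2],[0,0,0],0]
    - [[0,0,0.2],[0,0,0],0]
    - [[0,0,0.15],[0,0,0],0]
    - [[0,0,0.15],[0,0,0],0]
    - [[0,0,0],[0,0,0],0]

```text
clock: 19.98
position: [0.556, -0.0018, 0.1243]
ee_rot: [0.999, -0.036, -0.0, -0.001]
ft_force: [-0.1, -0.0, -2.3]
grip_width: 0.153
```

move_arm:
  moves:
    - [[0,0,0.1],[0,0,0],0]
    - [[0,0,0.06],[0,0,0],0]
    - [[0,0,0],[0,0,0],0]

```text
clock: 20.35
position: [0.5561, -0.0018, 0.1204]
ee_rot: [0.999, -0.036, 0.0, -0.001]
ft_force: [-0.3, -0.7, -3.4]
grip_width: 0.153
```

move_arm:
  moves:
    - [[0,0,0.06],[0,0,0],0]
    - [[0,0,0],[0,0,0],0]

```text
clock: 20.6
position: [0.5562, -0.0018, 0.119]
ee_rot: [0.999, -0.036, 0.0, -0.001]
ft_force: [0.6, -0.7, -3.4]
grip_width: 0.147
```

move_arm:
  moves:
    - [[0,0,0.05],[0,0,0],0]
    - [[0,0,0],[0,0,0],0]

```text
clock: 20.85
position: [0.5562, -0.0016, 0.1186]
ee_rot: [0.999, -0.036, 0.0, -0.001]
ft_force: [-4.4, -0.1, 5.8]
grip_width: 0.149
```

move_arm:
  moves:
    - [[0,0,0.05],[0,0,0],0]
    - [[0,0,0],[0,0,0],0]

```text
clock: 21.1
position: [0.5563, -0.0015, 0.1177]
ee_rot: [0.999, -0.036, 0.0, -0.001]
ft_force: [-5.8, 0.1, 10.2]
grip_width: 0.149
```

In contact. Easing off slightly, then releasing.

move_arm:
  moves:
    - [[0,0,-0.04],[0,0,0],0]
    - [[0,0,0],[0,0,0],0.3]
    - [[0,0,0],[0,0,0],0.5]
    - [[0,0,0],[0,0,0],0.5]
    - [[0,0,0],[0,0,0],0.5]

```text
clock: 21.72
position: [0.5562, -0.0017, 0.1175]
ee_rot: [0.999, -0.036, 0.0, -0.001]
ft_force: [-0.2, -0.0, -0.3]
grip_width: 0.501
```

move_arm:
  moves:
    - [[0,0,-0.5],[0,0,0],0.5]
    - [[0,0,-1],[0,0,0],0.5]
    - [[0,0,-1],[0,0,0],0.5]
    - [[0,0,-1],[0,0,0],0.5]
    - [[0,0,-1],[0,0,0],0.5]

```text
clock: 22.35
position: [0.5562, -0.0018, 0.2318]
ee_rot: [0.999, -0.036, 0.001, -0.001]
ft_force: [0.8, -0.2, -0.2]
grip_width: 0.502
```

move_arm:
  moves:
    - [[0,0,-1],[0,0,0],0.5]
    - [[-0.5,0,-0.5],[0,0,0],0.5]
    - [[-1,0,0],[0,0,0],0.5]
    - [[-1,0,0],[0,0,0],0.5]
    - [[0,0,0],[0,0,0],0.5]

```text
clock: 22.98
position: [0.493, 0.0027, 0.2686]
ee_rot: [0.999, -0.036, 0.001, 0.0]
ft_force: [0.4, -0.7, 0.6]
grip_width: 0.498
```

```bash
python3 q.py; python3 - <<'E'
from h import *
from workcell import camera,camera_info
import cv2
t=camera("top").copy();ci=camera_info("top");s=camera("scene").copy();si=camera_info("scene")
B=[[x,y,.119] for x in(-.045,.045) for y in(-.032,.032)]+[[x,0,.163] for x in(-.042,.042)]
for im,c in((t,ci),(s,si)):
    for u in proj(c,place(LO,np.array(B)+[0,.095,0])): cv2.circle(im,tuple(int(round(v*8)) for v in u),5,(255,0,255),-1,shift=3)
f=lambda im,a,b:cv2.resize(im[a-45:a+45,b-50:b+50],(400,360),interpolation=cv2.INTER_CUBIC)
u=proj(si,place(LO,[0,.05,.1]))[0].astype(int)
cv2.imwrite("pics/w7.png",np.hstack([f(t,245,285),f(s,u[1],u[0])])[:,:,::-1])
E
```

```text
22.975 [ 0.9   0.09 -1.04  1.66  0.08  1.44 -1.79] 0.49790846766007524 [ 0.43554308 -0.66856044  0.56196406]
[  4.8524114  -34.70952689  15.50111002] [ 68.02881083 249.03726099 148.70078711]
top 70
q,r [3.52166796 0.04968518] 4.0389678347315804e-28
scene 36
q,r [3.51697462 0.06190808] 3.2311742677852644e-27
```

View pics/w7.png

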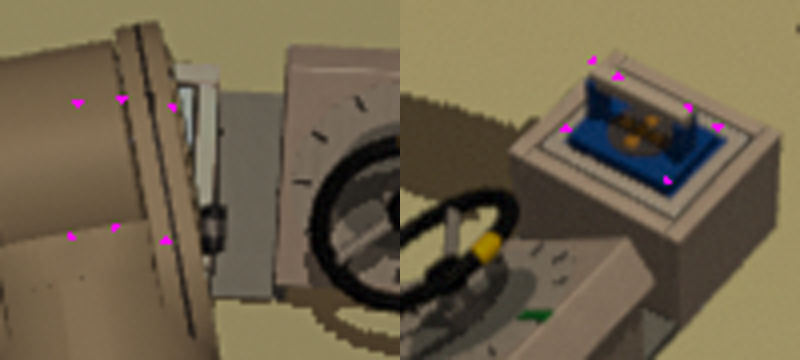

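The carrier sits flat on the platform, about 2 px from the expected outline. The wheel now reads about 3.52, down from 3.58, because setting down pressed it slightly; that is close to the 3.46 limit. I'll clear the arm from the top view and re-measure.

move_arm:
  moves:
    - [[-1,0.8,-0.3],[0,0,0],0.5]
    - [[-1,0.8,-0.3],[0,0,0],0.5]
    - [[-0.5,1,-0.3],[0,0,0],0.5]
    - [[-0.3,1,0],[0,0,0],0.5]
    - [[0,1,0],[0,0,0],0.5]

```text
clock: 23.9
position: [0.4156, -0.1081, 0.2901]
ee_rot: [0.999, -0.036, 0.0, -0.001]
ft_force: [0.3, -0.8, 0.3]
grip_width: 0.498
```

move_arm:
  moves:
    - [[0,1,0],[0,0,0],0.5]
    - [[0,1,0],[0,0,0],0.5]
    - [[0,1,0],[0,0,0],0.5]
    - [[0,1,0],[0,0,0],0.5]
    - [[0,0,0],[0,0,0],0.5]

```text
clock: 24.52
position: [0.408, -0.2094, 0.2892]
ee_rot: [0.999, -0.037, -0.0, -0.002]
ft_force: [0.1, 0.9, -0.9]
grip_width: 0.498
```

```bash
python3 q.py; python3 - <<'E'
from h import *
from workcell import camera,camera_info
import cv2
t=camera("top").copy();ci=camera_info("top");s=camera("scene").copy();si=camera_info("scene")
B=[[x,y,.119] for x in(-.045,.045) for y in(-.032,.032)]+[[x,0,.163] for x in(-.042,.042)]
for u in proj(ci,place(LO,np.array(B)+[0,.095,0])): cv2.circle(t,tuple(int(round(v*8)) for v in u),5,(255,0,255),-1,shift=3)
for q,c in((3.46,(255,0,0)),(3.6,(0,255,0)),(3.74,(0,0,255))):
  for im,i in((t,ci),(s,si)):
    u=proj(i,place(LO,rim(q,.07)+.0*N))[0];cv2.circle(im,tuple(int(round(v*8)) for v in u),4,c,-1,shift=3)
f=lambda im,a,b,h,w:cv2.resize(im[a-h:a+h,b-w:b+w],(400,int(400*h/w)),interpolation=cv2.INTER_CUBIC)
u=proj(si,place(LO,WC))[0].astype(int)
cv2.imwrite("pics/w8.png",np.hstack([f(t,245,300,63,70),f(s,u[1],u[0],36,40)])[:,:,::-1])
E
```

```text
24.525 [ 1.17 -0.04 -0.76  1.7  -0.03  1.47 -1.23] 0.4975765820081292 [ 0.06742858  0.89897333 -0.94957427]
[  5.00421818 -34.79216875  15.73521158] [137.98566344  31.59071477 168.93925731]
top 70
q,r [3.52166796 0.04968518] 4.0389678347315804e-28
scene 36
q,r [3.51697462 0.06190808] 3.2311742677852644e-27
```

View pics/w8.png

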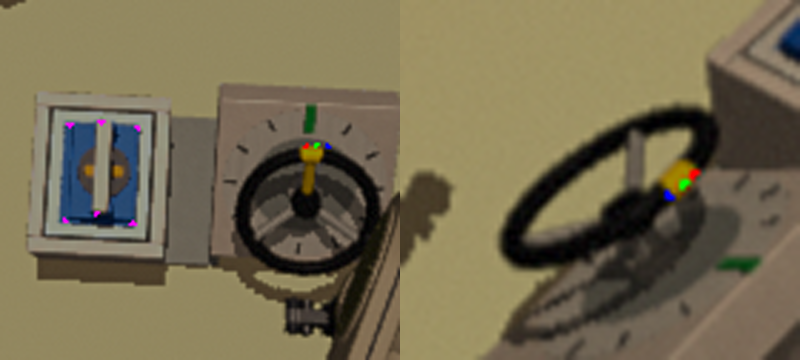

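The wheel is unchanged at 3.52 in both cameras (top pointer at 312,155), so it isn't creeping. The carrier outline matches its target within about 1 px. Everything is inside tolerance and the arm is clear, so I'm handing in.

```bash
python3 -c "
from workcell import hand_in
print(hand_in())"
```

```text
the job is handed in; nothing more can be done
None
```

I cranked the handwheel to the green mark, set the blue wafer carrier down on the raised platform, backed the arm clear and handed the job in at about 24.6 s. No verdict was reported.

**Wheel:**
- I turned it about 169° clockwise in one grip. The two cameras read 3.58 and 3.60 rad after I released it.
- Setting the carrier down pressed it back slightly, to about 3.52 rad. Both cameras agree within 0.005 and it stayed there, so it was not creeping.
- That is inside the final tolerance of 3.46 to 3.74, but only 0.06 above the lower limit, and my reading is good to about 0.02. I chose not to grip the wheel again to correct it.

**Carrier:**
- In the last top view it stands upright and aligned, within 1 px (about 3 mm) of the centred outline. The scene view showed about 2 px (4–5 mm).
- It was lowered slowly, with at most about 14 N pressed on the platform.

**Disagreement found:** my first pinch on the wheel closed on nothing. The visible fingertips stood about 27 mm short of the reported tool position. I allowed for that from then on, and both later grips held.

**Bystanders:** the arm's path kept clear of the jar, bottle and beaker, and no unexpected contact force showed. I did not measure their positions again at the end.

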